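Swing the tea-ball dish over the bowl

ROBOT

A 6-joint arm with a two-finger parallel gripper is mounted at the origin on the work surface. World frame = base frame: x ahead of the robot, y to its left, z up, the work surface at z = 0. Lengths are in m, angles in rad, forces in N, time in s.
With the tool pointing down it reaches from about 0.4 to 0.925 m from the base axis. Payload 12.5 kg.
Tool frame: the origin (TCP) lies on the front face of the gripper's body, between the roots of the fingers; the fingertips stand 78 mm ahead of it and the grasp point (between the pads) lies 59 mm ahead of it (env.nose_length is the distance from the TCP to the fingertips, in m); z points along the fingers, y is the direction in which the jaws open and shut (so a half turn about z gives the same grasp; the last joint's range is limited). The gripper opens to 95 mm and grips with 3 to 60 N. Pads are 20 mm wide; open, the fingers measure 119 mm over their backs; the gripper's body (75 mm by 180 mm) begins 59 mm behind the grasp point.
Start: joints at [-1.359, 0.491, 1.559, -0, 1.092, -0.106], TCP at [0.195, -0.594, 0.292] pointing down, gripper open.
Joint ranges: [-3.1, 3.1], [-0.84, 2.19], [0.05, 2.79], [-1.13, 4.28], [0.06, 2.93], [-2.69, 2.69]. Speed limits (rad/s): [2.22, 2.22, 2.79, 3.14, 3.14, 3.14].

INTERFACE

Orientations are given as a unit quaternion [x, y, z, w].
In Python, from cell import env gives the robot as it stands.
- The arm moves only by the tool apply_moves, never from a script. Its argument "steps" is a list of rows, each a list of 7 numbers: the turn, a rotation vector about the tool's x, y, z in degrees, then the shift along the tool's x, y, z in cm, then the finger opening in cm, from 0 to 9.51. In form: [[ax, ay, az, tx, ty, tz, claw], ...]. A call has exactly 10 rows; each row shifts and turns the commanded pose from where the row before left it, along the tool's axes as they then stand; what a row does not reach is not made up. A row lasts 1/12 s, in which the tool goes at most 41.7 mm and 7.16 degrees, less where a joint would pass 70% of its speed; a pose out of reach is approached as far as the arm can. A call with a gripper value outside its range is refused whole. The fingers move at their own pace and stop on an object; "grip_force" is the grip in N (left out, the last holds). Time passes only in rows, so rows that do not move let the fingers close, or fill a call up. It gives the time, the measured TCP pose, the force and the opening at its end, in the units of the state.
- env.read_state(): the state, without advancing time (a new reading comes with each control period).
- env.snapshot(name): name is "scene" or "top"; returns the picture (480x640x3 uint8, red, green, blue); there is no depth.
- env.camera_info(name): a dict with "K" (3x3 intrinsics, pixels), "origin" and "attitude" of the camera in the world. Camera axes: x right, y up, looking along -z (the intrinsics and any distortion apply to the point x, -y, -z); pixel columns grow to the right and rows downward; lengths in m; the calibration is good to about 2 mm. A picture is of the moment at which its call begins. camera_info takes no time and is no camera call.
- env.finish_job(): hands the job in, once; it reports no verdict.
The state is a dict: "time": time; "qpos": joint angles; "joint_velocities": joint speeds; "tau": joint torques, N m; "position": TCP position; "eef_rot": TCP orientation; "contact_force": force on the tool from outside, world axes, zero at the start; "ft_torque": the same for the moment, N m; "width": finger opening in m.
Only numpy, scipy, OpenCV 4.12 (cv2) and the standard library are available. Lean on these libraries where they do the work, as an engineer would, in place of code of your own. Each camera call takes 0.05 s, during which the arm holds its last target.

TASK

A handled dish stands in the middle of the lazy susan with a loose steel tea ball resting in its well. Lift the dish by its arched handle and give it a quarter turn towards the bowl beside it, so that its pouring lip points straight along to the bowl and its end is over the bowl's opening, low above but clear of the rim, ready to tip. Keep the dish level and the ball in the middle of its well the whole time, do not turn the lazy susan or disturb the other things, and finish still holding the dish there, steady.

Things in the scene. Friction and masses are not known exactly. Their poses are not given: they have to be found in the camera images.
- dish_grip (a point): middle of the dark wooden grip on the dish's arched steel handle, 100 mm above the dish's underside, straight above its centre. The grip is a bar 14 mm thick (along the dish's x), 56 mm long (along its y), 16 mm high; the arch is free from the grip down to the ball's top, 62 mm below the grip's middle. Axes are the dish's: x to the pouring lip, y along the grip, z up
- dish_lip (a point): end of the flat pouring lip (30 mm wide) that sticks out of the dish's rim: 78 mm from the dish's centre along its x, 28 mm above the underside (72 mm below the grip's middle). At the start it points away from the line bowl - jar, square to it within 0.12 rad
- dish_well (a point): where the ball's centre sits when it is in the middle of the dish: on the dish's axis, 22 mm above the underside. The well is a very shallow cone (10 degrees) out to 36 mm from the axis, then the flank rises more steeply to the rim
- ball_center (a point): centre of the loose steel tea ball, 32 mm across, about 30 g; it rolls freely and begins in the middle of the well
- bowl_rim (a point): centre of the mouth of the white ceramic bowl, 96 mm across, 52 mm high, loose on the turntable, at one end of the row bowl - dish - jar; the bowl may be on either side. Its centre is about 122 mm from the dish's
- susan_mid (a point): centre of the top of the round wooden lazy susan, 360 mm across, top 30 mm above the slab. Its y axis runs along the row bowl - dish - jar; the dish stands near this point with its lip towards this point's -x
- turntable (a joint): rotation of the lazy susan's top (rad), 0 at the start; it turns stiffly when pushed
- jar_mid (a point): glass jar with flip-top lid, 66 mm across, 92 mm high, loose on the turntable at the other end of the row; the point is its middle, 46 mm up. Bystander
- salt_mid (a point): small wooden salt pot, 50 mm across, 56 mm high, loose on the turntable on the side away from the dish's lip; the point is its middle, 28 mm up. Bystander
- tin_mid (a point): upper of two stacked aluminium tins on the slab, each 82 mm across and 56 mm high; the point is the middle of the upper one, 84 mm above the slab. Bystander
- scoop_mid (a point): red plastic scoop lying on the slab, 165 mm long, 32 mm high; the point is near its middle. Bystander
- fork_mid (a point): steel fork lying on the slab, 190 mm long, 4 mm high; the point is near its middle. Bystander
- dish: the white ceramic dish as a whole: round, 128 mm across, rim 28 mm above its underside, about 0.3 kg, a thin steel arch rising from the rim at its +y and -y sides to the grip. Origin at the centre of its underside; x to the pouring lip, y along the grip, z up
- ball: the tea ball; its axes turn as it rolls
- bowl: the ceramic bowl; origin at the centre of its underside
- jar: the flip-top jar; origin at the centre of its underside
- susan: the lazy susan; origin on the slab under its centre

How it is judged:
On the way:
1. the dish is lifted clear of the turntable (z of dish_lip in the frame of susan_mid above 0.05 m), for 0.1 s.
At the end, for the whole second after the job is handed in: Gripper holds the dish still, level to 8 deg, touching nothing else; lip along the row to 15 deg, its end within 36 mm of the bowl's centre from above; underside 6 to 120 mm over the rim, dish centre within 100 mm of the turntable's; ball within 14 mm of the well's middle (horizontal distance between dish_lip and bowl_rim below 0.036 m and angle between the x axis of dish_grip and the y axis of susan_mid, either way round below 0.27 rad and horizontal distance between dish_well and susan_mid below 0.1 m and z of dish_lip in the frame of bowl_rim between 0.034 and 0.15 m and angle between dish_grip's own z axis and vertical below 0.14 rad and distance between ball_center and dish_well below 0.014 m and linear speed of dish below 0.03 m/s and angular speed of dish below 0.2 rad/s and linear speed of ball below 0.08 m/s and contact force between the fingers and dish above 1 N and contact force between dish and bowl below 0.1 N and contact force between dish and jar below 0.1 N and contact force between dish and susan below 0.1 N); the arm keeps its last pose, push and grip.
It fails at once if the ball rolls out of the dish's well (more than 30 mm from its middle) (distance between ball_center and dish_well above 0.03 m).
It fails at once if the dish is tipped more than 17 degrees (angle between dish_grip's own z axis and vertical above 0.3 rad).
It fails at once if the lazy susan is turned (value of joint turntable above 0.15 rad or value of joint turntable below -0.15 rad).
It fails at once if the bowl, jar or salt pot is shifted (distance of any of bowl_rim, jar_mid, salt_mid from where it was at the start of the episode above 0.025 m).
It fails at once if the tins, scoop or fork are shifted (distance of tin_mid from where it was at the start of the episode above 0.03 m or distance of any of scoop_mid, fork_mid from where it was at the start of the episode above 0.04 m).
It also fails if it takes over 42 s, if anything falls off the work surface, if the arm or the gripper's body presses on something with over 40 N, if the wrist force passes 120 N, or if a joint passes its speed limit or range.

## Working session

There is one attempt and no reset: what is moved stays moved. The work goes in short steps, Python scripts to look and compute and a tool call to move; the robot and the scene stay as the last step left them, time stands still between calls to the robot, and variables do not carry over. Pictures are saved under pics/ and viewed, and the job is handed in when it is done.

Besides the shell and the picture viewer there is one more tool, called after "Emit:" by a JSON object that holds its "api" and its "payload". apply_moves: Moves the arm, as the interface text tells. Its arguments: {"type":"object","properties":{"steps":{"type":"array","items":{"type":"array","items":{"type":"number"}}},"grip_force":{"type":"number"}},"required":["steps"]}

```bash
mkdir -p pics; ls
python3 - <<'E'
from cell import env
import cv2
for n in("scene","top"):
    im=env.snapshot(n); cv2.imwrite(f"pics/{n}0.png",im[:,:,::-1]); print(env.camera_info(n))
print(env.read_state())
E
```

```text
pics
{'K': array([[459.39129316,   0.        , 317.75915284],
       [  0.        , 459.39129316, 229.8387553 ],
       [  0.        ,   0.        ,   1.        ]]), 'origin': array([1.11223399, 0.23163917, 0.88346746]), 'attitude': array([0.18220305, 0.26259831, 0.78622591, 0.52886009])}
{'K': array([[485.48995126,   0.        , 319.0235519 ],
       [  0.        , 485.48995126, 248.93591432],
       [  0.        ,   0.        ,   1.        ]]), 'origin': array([0.36741173, 0.03280611, 1.11596099]), 'attitude': array([ 0.04834897, -0.06078767, -0.69926704,  0.71062848])}
{'time': 0.1, 'qpos': array([-1.35861498e+00,  4.91509048e-01,  1.55934544e+00, -2.51374632e-06,
        1.09165691e+00, -1.05596505e-01]), 'joint_velocities': array([-0.00111435, -0.00121893, -0.00094117, -0.00086958, -0.00023094,
        0.00118905]), 'tau': array([ 4.43812169e-03, -6.13622904e+01, -2.58606756e+01,  6.94564800e-02,
        4.70355107e-02, -5.80599112e-05]), 'position': array([ 0.19528508, -0.59359107,  0.2917289 ]), 'eef_rot': array([ 9.87403492e-01,  1.58221783e-01, -2.55829989e-05, -4.58661352e-04]), 'contact_force': array([-0.48715226, -0.7996406 ,  0.58055303]), 'ft_torque': array([ 0.00112202, -0.02396202, -0.02280398]), 'width': 0.09500467230338816}
```

View pics/scene0.png

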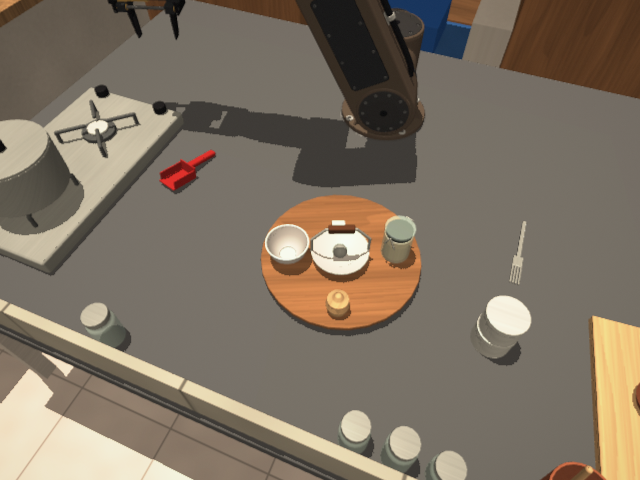

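View pics/top0.png

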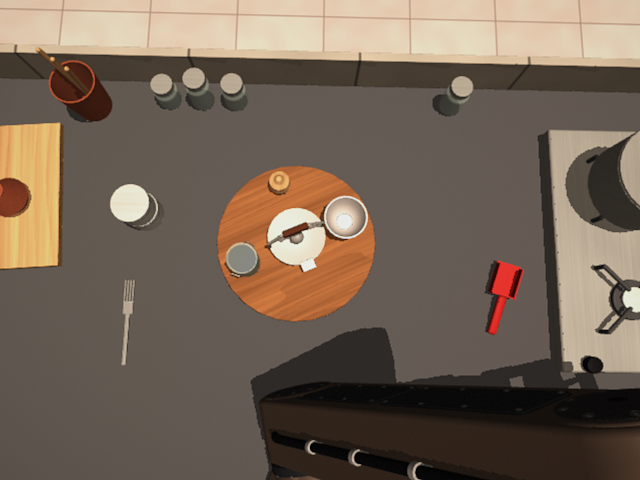

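The top view shows the dish at about (297,237), with its dark grip from (284,235) to (308,226) and its lip at (308,266) pointing down the image. The bowl is at (345,218) on the right and the jar at (242,260) on the left. Next I'll measure.

```bash
cat > h.py <<'E'
import numpy as np,cv2
from scipy.spatial.transform import Rotation as R
from cell import env
def ray(n,px):
    c=env.camera_info(n);K=c["K"]
    d=np.array([(px[0]-K[0,2])/K[0,0],-(px[1]-K[1,2])/K[1,1],-1.])
    return np.array(c["origin"]),R.from_quat(c["attitude"]).apply(d)
def onz(n,px,z):
    o,d=ray(n,px);return o+d*(z-o[2])/d[2]
def proj(n,p):
    c=env.camera_info(n);K=c["K"];q=R.from_quat(c["attitude"]).inv().apply(np.array(p)-c["origin"])
    return np.array([K[0,0]*q[0]/-q[2]+K[0,2],K[1,1]*-q[1]/-q[2]+K[1,2]])
def tri(p1,p2):
    o1,d1=ray("top",p1);o2,d2=ray("scene",p2)
    s=np.linalg.lstsq(np.c_[d1,-d2],o2-o1,rcond=None)[0]
    a,b=o1+d1*s[0],o2+d2*s[1];return (a+b)/2,np.linalg.norm(a-b)
E
python3 - <<'E'
from h import *
t=cv2.imread("pics/top0.png");s=cv2.imread("pics/scene0.png")
a=cv2.resize(t[150:330,200:390],None,fx=4,fy=4,interpolation=cv2.INTER_CUBIC)[:600]
cv2.imwrite("pics/tc.png",cv2.resize(t[160:300,215:385],None,fx=4,fy=4,interpolation=cv2.INTER_CUBIC))
cv2.imwrite("pics/sc.png",cv2.resize(s[195:330,255:425],None,fx=4,fy=4,interpolation=cv2.INTER_CUBIC))
for n,i,(x0,y0,x1,y1) in(("top",t,(270,205,325,255)),("scene",s,(315,212,370,245))):
    c=i[y0:y1,x0:x1].astype(int);b,g,r=c[...,0],c[...,1],c[...,2]
    m=((r<130)&(r-b>25)).astype(np.uint8)
    nl,l,st,ce=cv2.connectedComponentsWithStats(m)
    for k in range(1,nl):
        if st[k,4]>20:
            ys,xs=np.where(l==k);rc=cv2.minAreaRect(np.c_[xs+x0,ys+y0].astype(np.float32))
            print(n,st[k],ce[k]+[x0,y0],rc)
# susan: orange
h=cv2.cvtColor(t,cv2.COLOR_BGR2HSV);m=((h[...,0]<18)&(h[...,1]>130)&(h[...,2]>70)).astype(np.uint8);m[:150]=0;m[330:]=0;m[:,:205]=0;m[:,390:]=0
cs=max(cv2.findContours(m,0,1)[0],key=cv2.contourArea);e=cv2.fitEllipse(cv2.convexHull(cs));print("susan",e,onz("top",e[0],.03))
E
```

```text
top [50  2  5 15 43] [322.02325581 215.23255814] ((321.86883544921875, 213.942626953125), (3.530893564224243, 14.214112281799316), 5.194429397583008)
top [  0  18  40  21 213] [292.64788732 231.03286385] ((288.8047180175781, 233.3313751220703), (8.769230842590332, 42.15385437011719), 67.38013458251953)
scene [ 13  13  27   9 199] [341.44723618 228.92964824] ((341.0972595214844, 228.94515991210938), (7.390767574310303, 26.167312622070312), 87.1375961303711)
susan ((295.6294860839844, 243.21368408203125), (155.3209686279297, 157.73443603515625), 79.060302734375) [0.54889611 0.06810196 0.03      ]
```

View pics/tc.png

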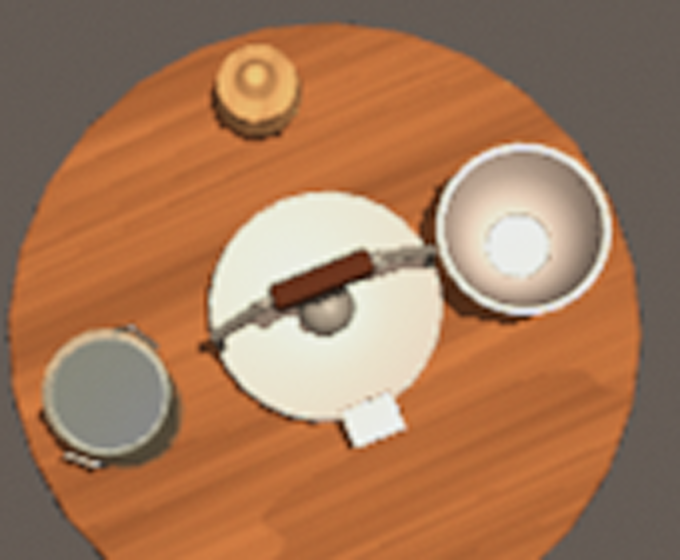

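View pics/sc.png

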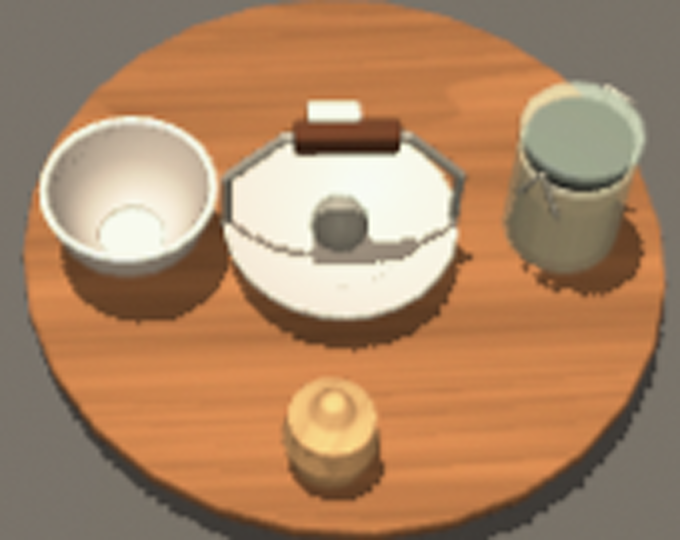

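The crops show the grip bar's centre at about (295.5,229.8) in the top view and (341.5,229) in the scene view. The ball is central. I'll tighten the masks.

Run:
```python
from h import *
t=cv2.imread("pics/top0.png");s=cv2.imread("pics/scene0.png")
x0,y0,x1,y1=280,220,312,240
c=t[y0:y1,x0:x1].astype(int);b,g,r=c[...,0],c[...,1],c[...,2]
m=((r<150)&(r>1.7*g)).astype(np.uint8)
nl,l,st,ce=cv2.connectedComponentsWithStats(m);k=1+np.argmax(st[1:,4]);ys,xs=np.where(l==k);pts=np.c_[xs+x0,ys+y0].astype(np.float32)
rc=cv2.minAreaRect(pts);vx=cv2.fitLine(pts,2,0,.01,.01).ravel();print(len(xs),pts.mean(0),rc,vx)
ctop=pts.mean(0);u=vx[:2]
G=onz("top",ctop,.136);A,B=onz("top",ctop-10*u,.138),onz("top",ctop+10*u,.138)
print("grip z.136",G,"yaw",np.degrees(np.arctan2(*(B-A)[1::-1])))
print("tri",tri(ctop,(341.3,228.9)))
# bowl rim: bright bluish ring -> non-orange blob
def fit(poly,z,n="top"):
    e=cv2.fitEllipse(np.array(poly,np.float32)/4+np.array([215,160],np.float32)); return e,onz(n,e[0],z)
h=cv2.cvtColor(t,cv2.COLOR_BGR2HSV)
for nm,(x0,y0,x1,y1),z in(("bowl",(321,190,375,242),.082),("dish",(262,203,327,275),.058),("jar",(222,238,262,280),.122)):
    H=h[y0:y1,x0:x1];m=((H[...,1]<110)&(H[...,2]>80)).astype(np.uint8)
    m=cv2.morphologyEx(m,cv2.MORPH_OPEN,np.ones((5,5)) if nm!="dish" else np.ones((9,9)))
    cs=max(cv2.findContours(m,0,1)[0],key=cv2.contourArea);e=cv2.fitEllipse(cs);print(nm,e,onz("top",np.array(e[0]),z))
# lip
print("lip",onz("top",(215+376/4,160+433/4),.058), "end", onz("top",(215+380/4,160+440/4),.058))
for p in((362,447),(405,427)):print(onz("top",(215+p[0]/4,160+p[1]/4),.058))
print("ball",onz("top",(215+326/4,160+310/4),.052))
```

```text
154 [295.12338 229.7078 ] ((295.1034240722656, 229.75863647460938), (5.9422502517700195, 25.254566192626953), 68.19859313964844) [  0.9277364   -0.37323603 295.12338    229.7078    ]
grip z.136 [0.55928128 0.06631591 0.136     ] yaw -66.62374737312491
tri (array([0.55964493, 0.06713805, 0.13312741]), np.float64(0.0015011590456785612))
bowl ((27.816198348999023, 24.44176483154297), (41.15580368041992, 56.57273864746094), 52.27144241333008) [1.03813413 0.69164171 0.082     ]
dish ((34.43776321411133, 34.283206939697266), (56.31051254272461, 60.86178970336914), 152.53883361816406) [1.02906262 0.68896809 0.058     ]
jar ((19.453296661376953, 19.864280700683594), (31.316978454589844, 31.41149139404297), 59.78569412231445) [1.02268694 0.6855639  0.122     ]
lip [0.48912601 0.0366912  0.058     ] end [0.48530833 0.034433   0.058     ]
[0.48129376 0.04421122 0.058     ]
[0.49270155 0.02085646 0.058     ]
ball [0.55813743 0.06573657 0.052     ]
```

Run:
```python
from h import *
t=cv2.imread("pics/top0.png")
print("bowl",onz("top",(215+523/4,160+229/4),.082)); print("jar",onz("top",(215+107/4,160+397/4),.122),)
b=onz("top",(215+523/4,160+229/4),.082)[:2];j=onz("top",(215+107/4,160+397/4),.122)[:2]
g=np.array([.5593,.0664]);
for a,c in((b,j),(b,g),(g,j)):
  d=a-c;print(np.linalg.norm(d),np.degrees(np.arctan2(d[1],d[0])))
h=cv2.cvtColor(t,cv2.COLOR_BGR2HSV);o=np.array([321,190])
H=h[190:242,321:375];m=((H[...,1]<110)&(H[...,2]>110)).astype(np.uint8)
m=cv2.morphologyEx(m,cv2.MORPH_OPEN,np.ones((7,7)))
cs=max(cv2.findContours(m,0,1)[0],key=cv2.contourArea);e=cv2.minEnclosingCircle(cs);print(e,onz("top",np.array(e[0])+o,.082))
st=env.read_state();q=R.from_quat(st["eef_rot"]);print(q.as_matrix().round(3))
```

```text
bowl [ 0.59952855 -0.04149476  0.082     ]
jar [0.49807189 0.17522791 0.122     ]
0.239295145163374 -64.9138031884827
0.1151504003664365 -69.55203668806274
0.12486951093832467 -60.6372830417736
((24.01436424255371, 26.608434677124023), 21.96497344970703) [ 0.60092867 -0.0398801   0.082     ]
[[ 0.95   0.312 -0.   ]
 [ 0.312 -0.95   0.001]
 [ 0.    -0.001 -1.   ]]
```

Emit:
{"api": "apply_moves", "payload": {"steps": [[0, 0, 0, 1.5, -1.4, 0, 6], [0, 0, 0, 2.7, -2.5, 0, 6], [0, 0, 0, 2.8, -2.6, 0, 6], [0, 0, 0, 2.8, -2.6, 0, 6], [0, 0, 0, 2.8, -2.6, 0, 6], [0, 0, 0, 2.8, -2.6, 0, 6], [0, 0, 0, 2.8, -2.6, 0, 6], [0, 0, 0, 2.8, -2.6, 0, 6], [0, 0, 0, 2.8, -2.6, 0, 6], [0, 0, 0, 2.8, -2.6, 0, 6]]}}

```text
time: 0.93
position: [0.3712, -0.2742, 0.2922]
eef_rot: [0.987, 0.158, -0.0, -0.0]
contact_force: [0.9, -0.1, 0.3]
width: 0.0596
```

Emit:
{"api": "apply_moves", "payload": {"steps": [[0, 0, 0, 2.8, -2.6, 0, 6], [0, 0, 0, 2.8, -2.6, 0, 6], [0, 0, 0, 2.8, -2.6, 0, 6], [0, 0, 0, 2.8, -2.6, 0, 6], [0, 0, 0, 2.8, -2.6, 0, 6], [0, 0, 0, 2.8, -2.6, 0, 6], [0, 0, 0, 2.8, -2.6, 0, 6], [0, 0, 0, 2.8, -2.6, 0, 6], [0, 0, 0, 2.8, -2.6, 0, 6], [0, 0, 0, 2.8, -2.6, 0, 6]]}}

```text
time: 1.77
position: [0.556, 0.0605, 0.292]
eef_rot: [0.987, 0.158, -0.0, 0.0]
contact_force: [0.9, -0.1, -0.8]
width: 0.0601
```

Emit:
{"api": "apply_moves", "payload": {"steps": [[0, 0, -6.8, 0, 0, 0, 6], [0, 0, -6.8, 0, 0, 0, 6], [0, 0, -6.8, 0, 0, 0, 6], [0, 0, -6.8, 0, 0, 0, 6], [0, 0, -6.8, 0, 0, 0, 6], [0, 0, -6.8, 0, 0, 0, 6], [0, 0, -6.8, 0, 0, 0, 6], [0, 0, -6.8, 0, 0, 0, 6], [0, 0, -6.8, 0, 0, 0, 6], [0, 0, -6.8, 0, 0, 0, 6]]}}

```text
time: 2.6
position: [0.5555, 0.0585, 0.2919]
eef_rot: [0.728, 0.685, -0.0, -0.0]
contact_force: [0.1, 0.1, 0.5]
width: 0.0599
```

Emit:
{"api": "apply_moves", "payload": {"steps": [[0, 0, -6.8, 0, 0, 0, 6], [0, 0, -6.8, 0, 0, 0, 6], [0, 0, -6.8, 0, 0, 0, 6], [0, 0, -6.9, 0, 0, 0, 6], [0, 0, 0, 0, 0, 0, 6], [0, 0, 0, 0, 0, 0, 6], [0, 0, 0, 0, 0, 0, 6], [0, 0, 0, 0, 0, 0, 6], [0, 0, 0, 0, 0, 0, 6], [0, 0, 0, 0, 0, 0, 6]]}}

```text
time: 3.43
position: [0.5555, 0.0585, 0.2922]
eef_rot: [0.549, 0.836, -0.0, 0.0]
contact_force: [-0.5, 0.7, 0.1]
width: 0.0598
```

```bash
cat > st.py <<'E'
from h import *
def state():
    s=env.read_state();Q=R.from_quat(s["eef_rot"]);M=Q.as_matrix()
    print("t",s["time"],"tcp",s["position"].round(4),"yawy",np.degrees(np.arctan2(M[1,1],M[0,1])).round(2),"z",M[:,2].round(4),"w",round(s["width"],4),"F",s["contact_force"].round(1),"q",s["qpos"].round(2))
    return s,M
def to(goal,yaw):
    s,M=state();d=M.T@(np.array(goal)-s["position"]);yw=np.degrees(np.arctan2(M[1,1],M[0,1]))
    print("tool shift cm",(100*d).round(2),"rot z tool",-(yaw-yw))
E
python3 - <<'E'
from st import *
to([.5593,.0664,.189],23.5)
for n in("scene","top"): cv2.imwrite(f"pics/{n}1.png",env.snapshot(n)[:,:,::-1])
E
```

```text
t 3.4333 tcp [0.5555 0.0585 0.2922] yawy 23.44 z [-0.e+00 -1.e-04 -1.e+00] w 0.0598 F [-0.5  0.7  0.1] q [-0.01  0.4   1.72 -0.    1.02 -0.42]
tool shift cm [ 0.57  0.66 10.32] rot z tool -0.05553761635576748
```

Emit:
{"api": "apply_moves", "payload": {"steps": [[0, 0, 0, 0.57, 0.66, 0, 6], [0, 0, 0, 0, 0, 1.5, 6], [0, 0, 0, 0, 0, 1.5, 6], [0, 0, 0, 0, 0, 1, 6], [0, 0, 0, 0, 0, 0, 6], [0, 0, 0, 0, 0, 0, 6], [0, 0, 0, 0, 0, 0, 6], [0, 0, 0, 0, 0, 0, 6], [0, 0, 0, 0, 0, 0, 6], [0, 0, 0, 0, 0, 0, 6]]}}

```text
time: 4.37
position: [0.5595, 0.0664, 0.2527]
eef_rot: [0.548, 0.836, 0.0, 0.0]
contact_force: [0.8, 0.6, 0.3]
width: 0.0602
```

Run:
```python
from st import *
to([.5593,.0664,.189],23.5)
for n in("scene","top"): cv2.imwrite(f"pics/{n}2.png",env.snapshot(n)[:,:,::-1])
s=cv2.imread("pics/scene2.png");cv2.imwrite("pics/sc2.png",cv2.resize(s[150:330,250:430],None,fx=3.3,fy=3.3,interpolation=cv2.INTER_CUBIC))
```

```text
t 4.3667 tcp [0.5595 0.0664 0.2527] yawy 23.5 z [ 9.e-04 -1.e-04 -1.e+00] w 0.0602 F [0.8 0.6 0.3] q [ 0.    0.45  1.76 -0.    0.93 -0.41]
tool shift cm [ 0.01 -0.02  6.37] rot z tool 0.0035659288861502603
```

View pics/sc2.png

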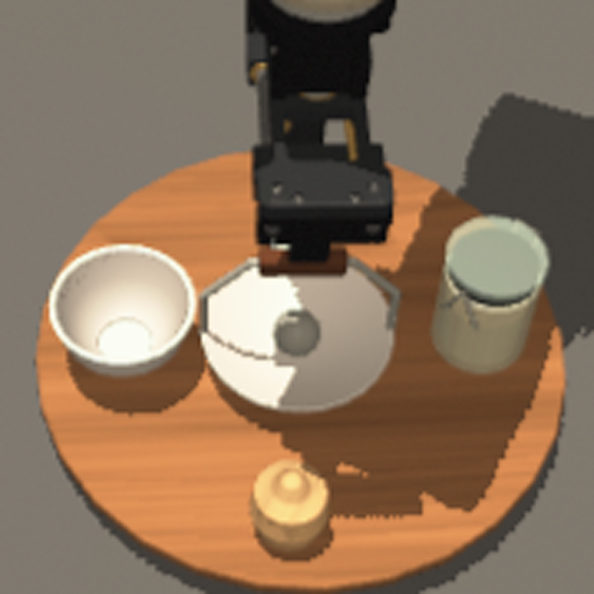

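View pics/top2.png

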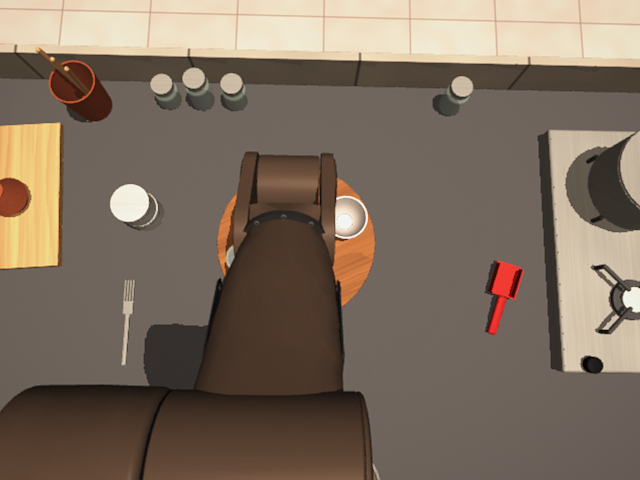

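Emit:
{"api": "apply_moves", "payload": {"steps": [[0, 0, 0, 0, 0, 1, 6], [0, 0, 0, 0, 0, 1, 6], [0, 0, 0, 0, 0, 1, 6], [0, 0, 0, 0, 0, 1, 6], [0, 0, 0, 0, 0, 1, 6], [0, 0, 0, 0, 0, 1, 6], [0, 0, 0, 0, 0, 0.4, 6], [0, 0, 0, 0, 0, 0, 6], [0, 0, 0, 0, 0, 0, 6], [0, 0, 0, 0, 0, 0, 6]], "grip_force": 10}}

```text
time: 5.3
position: [0.5595, 0.0664, 0.1886]
eef_rot: [0.548, 0.836, 0.0, 0.0]
contact_force: [0.1, -0.1, 0.1]
width: 0.0599
```

Emit:
{"api": "apply_moves", "payload": {"steps": [[0, 0, 0, 0, 0, 0, 5], [0, 0, 0, 0, 0, 0, 4], [0, 0, 0, 0, 0, 0, 3], [0, 0, 0, 0, 0, 0, 2.5], [0, 0, 0, 0, 0, 0, 2.2], [0, 0, 0, 0, 0, 0, 2.0], [0, 0, 0, 0, 0, 0, 1.9], [0, 0, 0, 0, 0, 0, 1.8], [0, 0, 0, 0, 0, 0, 1.7], [0, 0, 0, 0, 0, 0, 1.6]]}}

```text
time: 6.13
position: [0.5593, 0.0664, 0.1882]
eef_rot: [0.548, 0.836, -0.0, 0.0]
contact_force: [-0.4, 0.2, 0.6]
width: 0.0167
```

Emit:
{"api": "apply_moves", "payload": {"steps": [[0, 0, 0, 0, 0, 0, 1.5], [0, 0, 0, 0, 0, 0, 1.4], [0, 0, 0, 0, 0, 0, 1.3], [0, 0, 0, 0, 0, 0, 1.2], [0, 0, 0, 0, 0, 0, 1], [0, 0, 0, 0, 0, 0, 0.5], [0, 0, 0, 0, 0, 0, 0.5], [0, 0, 0, 0, 0, 0, 0.5], [0, 0, 0, 0, 0, 0, 0.5], [0, 0, 0, 0, 0, 0, 0.5]]}}

```text
time: 6.97
position: [0.5593, 0.0664, 0.1881]
eef_rot: [0.548, 0.836, -0.0, -0.0]
contact_force: [-0.8, -0.3, -1.0]
width: 0.0139
```

Run:
```python
from st import *
state()
s=env.snapshot("scene")[:,:,::-1];cv2.imwrite("pics/sc3.png",cv2.resize(s[150:330,250:430],None,fx=3.3,fy=3.3,interpolation=cv2.INTER_CUBIC))
```

```text
t 6.9667 tcp [0.5593 0.0664 0.1881] yawy 23.51 z [-2.e-04 -1.e-04 -1.e+00] w 0.0139 F [-0.8 -0.3 -1. ] q [ 0.    0.53  1.82 -0.    0.79 -0.41]
```

View pics/sc3.png

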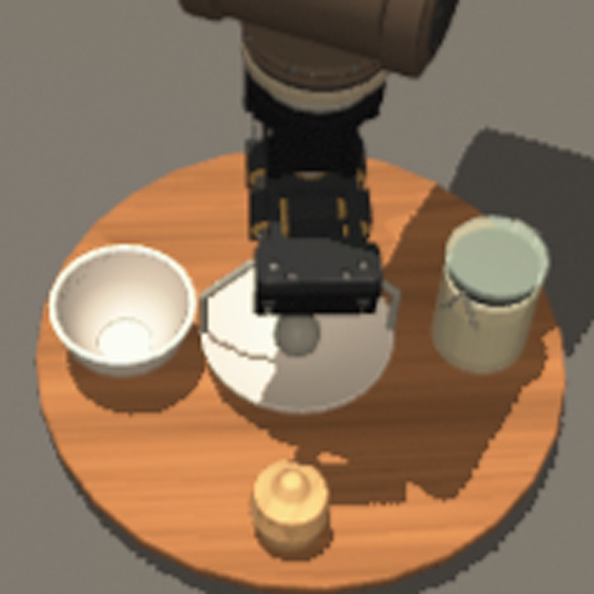

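The fingers are closed on the 14 mm bar and the ball is still central. I'll firm up the grip and lift gently.

Emit:
{"api": "apply_moves", "payload": {"steps": [[0, 0, 0, 0, 0, 0, 0.5], [0, 0, 0, 0, 0, 0, 0.5], [0, 0, 0, 0, 0, 0, 0.5], [0, 0, 0, 0, 0, -0.05, 0.5], [0, 0, 0, 0, 0, -0.1, 0.5], [0, 0, 0, 0, 0, -0.2, 0.5], [0, 0, 0, 0, 0, -0.2, 0.5], [0, 0, 0, 0, 0, -0.2, 0.5], [0, 0, 0, 0, 0, -0.1, 0.5], [0, 0, 0, 0, 0, -0.05, 0.5]], "grip_force": 35}}

```text
time: 7.85
position: [0.5594, 0.0664, 0.1975]
eef_rot: [0.548, 0.836, 0.0, 0.0]
contact_force: [-0.2, -0.4, -3.2]
width: 0.0137
```

Emit:
{"api": "apply_moves", "payload": {"steps": [[0, 0, 0, 0, 0, -0.1, 0.5], [0, 0, 0, 0, 0, -0.2, 0.5], [0, 0, 0, 0, 0, -0.4, 0.5], [0, 0, 0, 0, 0, -0.6, 0.5], [0, 0, 0, 0, 0, -0.7, 0.5], [0, 0, 0, 0, 0, -0.7, 0.5], [0, 0, 0, 0, 0, -0.6, 0.5], [0, 0, 0, 0, 0, -0.4, 0.5], [0, 0, 0, 0, 0, -0.2, 0.5], [0, 0, 0, 0, 0, -0.1, 0.5]]}}

```text
time: 8.68
position: [0.5594, 0.0664, 0.2376]
eef_rot: [0.548, 0.836, 0.0, 0.0]
contact_force: [-0.1, 0.3, -4.9]
width: 0.0137
```

Run:
```python
from st import *
state()
s=env.snapshot("scene")[:,:,::-1];cv2.imwrite("pics/sc4.png",cv2.resize(s[150:330,250:430],None,fx=3.3,fy=3.3,interpolation=cv2.INTER_CUBIC))
```

```text
t 8.6833 tcp [0.5594 0.0664 0.2376] yawy 23.51 z [ 6.e-04 -1.e-04 -1.e+00] w 0.0137 F [-0.1  0.3 -4.9] q [ 0.    0.47  1.77 -0.    0.9  -0.41]
```

View pics/sc4.png

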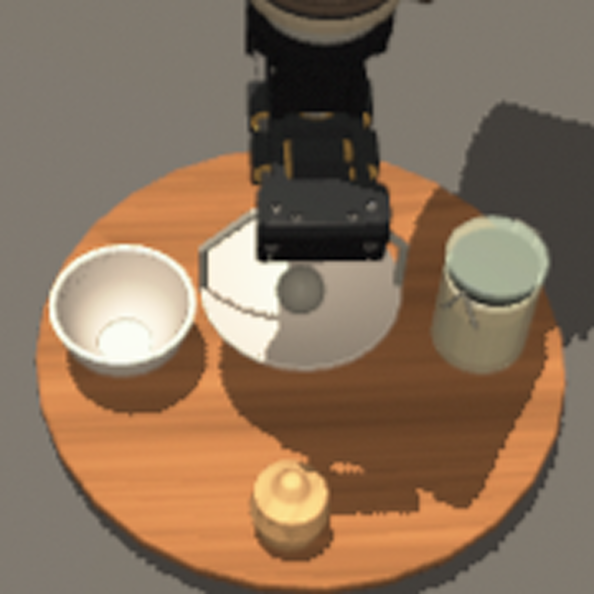

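Dish is lifted, level, with the ball centred. I'll lift another 35 mm, then turn.

Emit:
{"api": "apply_moves", "payload": {"steps": [[0, 0, 0, 0, 0, -0.1, 0.5], [0, 0, 0, 0, 0, -0.2, 0.5], [0, 0, 0, 0, 0, -0.4, 0.5], [0, 0, 0, 0, 0, -0.5, 0.5], [0, 0, 0, 0, 0, -0.55, 0.5], [0, 0, 0, 0, 0, -0.55, 0.5], [0, 0, 0, 0, 0, -0.5, 0.5], [0, 0, 0, 0, 0, -0.4, 0.5], [0, 0, 0, 0, 0, -0.2, 0.5], [0, 0, 0, 0, 0, -0.1, 0.5]]}}

```text
time: 9.57
position: [0.5594, 0.0664, 0.2727]
eef_rot: [0.548, 0.836, 0.0, 0.0]
contact_force: [-0.1, 0.3, -2.2]
width: 0.0139
```

Emit:
{"api": "apply_moves", "payload": {"steps": [[0, 0, -0.3, 0, 0, 0, 0.5], [0, 0, -0.7, 0, 0, 0, 0.5], [0, 0, -1.1, 0, 0, 0, 0.5], [0, 0, -1.5, 0, 0, 0, 0.5], [0, 0, -1.9, 0, 0, 0, 0.5], [0, 0, -2.2, 0, 0, 0, 0.5], [0, 0, -2.2, 0, 0, 0, 0.5], [0, 0, -2.2, 0, 0, 0, 0.5], [0, 0, -2.2, 0, 0, 0, 0.5], [0, 0, -2.2, 0, 0, 0, 0.5]]}}

```text
time: 10.4
position: [0.5593, 0.0664, 0.2719]
eef_rot: [0.421, 0.907, -0.0, -0.0]
contact_force: [-0.4, -0.4, -3.9]
width: 0.0138
```

Emit:
{"api": "apply_moves", "payload": {"steps": [[0, 0, -2.2, 0, 0, 0, 0.5], [0, 0, -2.2, 0, 0, 0, 0.5], [0, 0, -2.2, 0, 0, 0, 0.5], [0, 0, -2.2, 0, 0, 0, 0.5], [0, 0, -2.2, 0, 0, 0, 0.5], [0, 0, -2.2, 0, 0, 0, 0.5], [0, 0, -2.2, 0, 0, 0, 0.5], [0, 0, -2.2, 0, 0, 0, 0.5], [0, 0, -2.2, 0, 0, 0, 0.5], [0, 0, -2.2, 0, 0, 0, 0.5]]}}

```text
time: 11.23
position: [0.5593, 0.0664, 0.2719]
eef_rot: [0.24, 0.971, -0.0, -0.0]
contact_force: [-0.1, -0.0, -2.6]
width: 0.0136
```

Run:
```python
from st import *
state()
s=env.snapshot("scene")[:,:,::-1];cv2.imwrite("pics/sc5.png",cv2.resize(s[150:330,250:430],None,fx=3.3,fy=3.3,interpolation=cv2.INTER_CUBIC))
```

```text
t 11.2333 tcp [0.5593 0.0664 0.2719] yawy 62.18 z [-5.e-04 -1.e-04 -1.e+00] w 0.0136 F [-0.1 -0.  -2.6] q [ 0.    0.43  1.74 -0.    0.98 -1.08]
```

View pics/sc5.png

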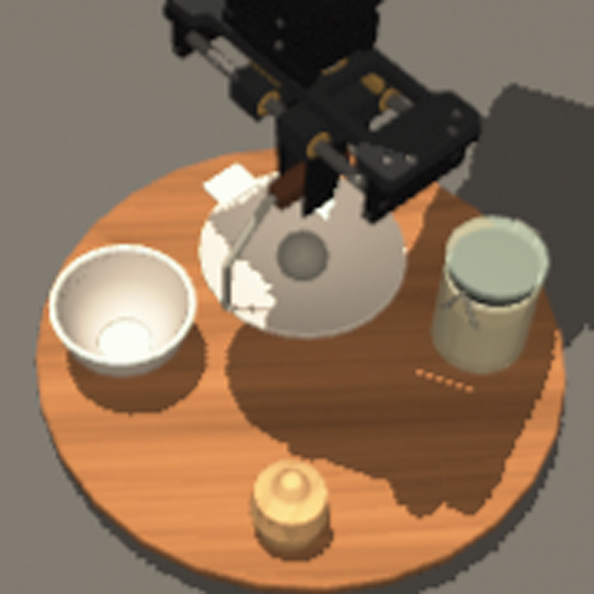

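Emit:
{"api": "apply_moves", "payload": {"steps": [[0, 0, -2.2, 0, 0, 0, 0.5], [0, 0, -2.2, 0, 0, 0, 0.5], [0, 0, -2.2, 0, 0, 0, 0.5], [0, 0, -2.2, 0, 0, 0, 0.5], [0, 0, -2.2, 0, 0, 0, 0.5], [0, 0, -2.2, 0, 0, 0, 0.5], [0, 0, -2.2, 0, 0, 0, 0.5], [0, 0, -2.2, 0, 0, 0, 0.5], [0, 0, -2.2, 0, 0, 0, 0.5], [0, 0, -2.2, 0, 0, 0, 0.5]]}}

```text
time: 12.12
position: [0.5593, 0.0664, 0.272]
eef_rot: [0.051, 0.999, -0.0, -0.0]
contact_force: [0.3, 0.8, -4.2]
width: 0.014
```

Emit:
{"api": "apply_moves", "payload": {"steps": [[0, 0, -2.2, 0, 0, 0, 0.5], [0, 0, -2.2, 0, 0, 0, 0.5], [0, 0, -2.2, 0, 0, 0, 0.5], [0, 0, -2.2, 0, 0, 0, 0.5], [0, 0, -2.2, 0, 0, 0, 0.5], [0, 0, -2.2, 0, 0, 0, 0.5], [0, 0, -2.2, 0, 0, 0, 0.5], [0, 0, -2.2, 0, 0, 0, 0.5], [0, 0, -2.2, 0, 0, 0, 0.5], [0, 0, -2.2, 0, 0, 0, 0.5]]}}

```text
time: 12.95
position: [0.5593, 0.0664, 0.272]
eef_rot: [-0.14, 0.99, -0.0, -0.0]
contact_force: [0.8, 0.8, -2.7]
width: 0.0138
```

Emit:
{"api": "apply_moves", "payload": {"steps": [[0, 0, -2.0, 0, 0, 0, 0.5], [0, 0, -1.8, 0, 0, 0, 0.5], [0, 0, -1.4, 0, 0, 0, 0.5], [0, 0, -1.1, 0, 0, 0, 0.5], [0, 0, -0.8, 0, 0, 0, 0.5], [0, 0, -0.5, 0, 0, 0, 0.5], [0, 0, -0.3, 0, 0, 0, 0.5], [0, 0, -0.1, 0, 0, 0, 0.5], [0, 0, 0, 0, 0, 0, 0.5], [0, 0, 0, 0, 0, 0, 0.5]]}}

```text
time: 13.78
position: [0.5593, 0.0664, 0.2722]
eef_rot: [-0.208, 0.978, -0.0, 0.0]
contact_force: [0.0, -0.5, -3.7]
width: 0.014
```

Run:
```python
from st import *
to([.565,.037,.272],114)
s=env.snapshot("scene")[:,:,::-1];cv2.imwrite("pics/sc6.png",cv2.resize(s[150:330,250:430],None,fx=3.3,fy=3.3,interpolation=cv2.INTER_CUBIC))
cv2.imwrite("pics/top6.png",env.snapshot("top")[:,:,::-1])
```

```text
t 13.7833 tcp [0.5593 0.0664 0.2722] yawy 113.99 z [ 0.e+00 -1.e-04 -1.e+00] w 0.014 F [ 0.  -0.5 -3.7] q [ 0.    0.43  1.74 -0.    0.98 -1.99]
tool shift cm [ 0.68 -2.91  0.02] rot z tool -0.007708911424415987
```

View pics/sc6.png

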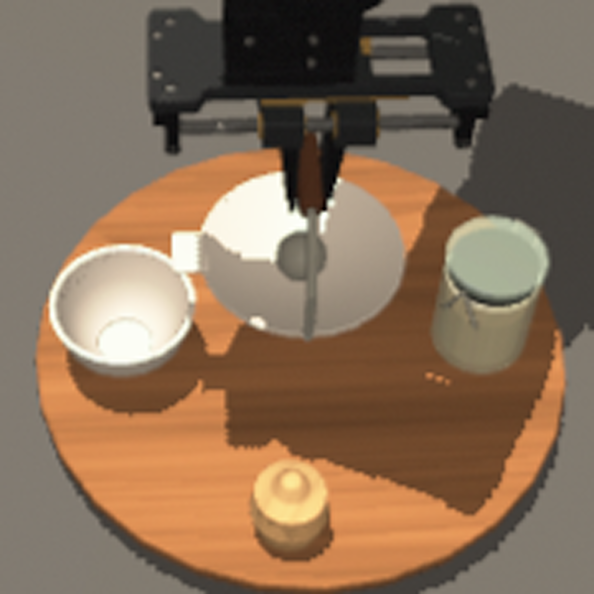

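Emit:
{"api": "apply_moves", "payload": {"steps": [[0, 0, 0, 0.01, -0.03, 0, 0.5], [0, 0, 0, 0.01, -0.07, 0, 0.5], [0, 0, 0, 0.02, -0.11, 0, 0.5], [0, 0, 0, 0.03, -0.15, 0, 0.5], [0, 0, 0, 0.04, -0.19, 0, 0.5], [0, 0, 0, 0.05, -0.22, 0, 0.5], [0, 0, 0, 0.05, -0.23, 0, 0.5], [0, 0, 0, 0.05, -0.23, 0, 0.5], [0, 0, 0, 0.05, -0.23, 0, 0.5], [0, 0, 0, 0.05, -0.24, 0, 0.5]]}}

```text
time: 14.72
position: [0.563, 0.0491, 0.2722]
eef_rot: [-0.208, 0.978, -0.0, 0.0]
contact_force: [0.4, -0.8, -3.4]
width: 0.0139
```

Emit:
{"api": "apply_moves", "payload": {"steps": [[0, 0, 0, 0.05, -0.24, 0, 0.5], [0, 0, 0, 0.05, -0.23, 0, 0.5], [0, 0, 0, 0.05, -0.23, 0, 0.5], [0, 0, 0, 0.05, -0.23, 0, 0.5], [0, 0, 0, 0.05, -0.22, 0, 0.5], [0, 0, 0, 0.04, -0.19, 0, 0.5], [0, 0, 0, 0.03, -0.15, 0, 0.5], [0, 0, 0, 0.02, -0.11, 0, 0.5], [0, 0, 0, 0.01, -0.07, 0, 0.5], [0, 0, 0, 0.01, -0.03, 0, 0.5]]}}

```text
time: 15.55
position: [0.5666, 0.0323, 0.2722]
eef_rot: [-0.208, 0.978, -0.0, -0.0]
contact_force: [-0.7, 0.2, -2.7]
width: 0.0141
```

Emit:
{"api": "apply_moves", "payload": {"steps": [[0, 0, 0, 0, 0, 0, 0.5], [0, 0, 0, 0, 0, 0, 0.5], [0, 0, 0, 0, 0, 0, 0.5], [0, 0, 0, 0, 0, 0, 0.5], [0, 0, 0, 0, 0, 0, 0.5], [0, 0, 0, 0, 0, 0, 0.5], [0, 0, 0, 0, 0, 0, 0.5], [0, 0, 0, 0, 0, 0, 0.5], [0, 0, 0, 0, 0, 0, 0.5], [0, 0, 0, 0, 0, 0, 0.5]]}}

```text
time: 16.38
position: [0.5666, 0.0324, 0.2722]
eef_rot: [-0.208, 0.978, -0.0, -0.0]
contact_force: [0.8, 0.0, -4.1]
width: 0.0138
```

Run:
```python
from st import *
to([.567,.033,.272],114)
s=env.snapshot("scene")[:,:,::-1];cv2.imwrite("pics/sc7.png",cv2.resize(s[150:330,250:430],None,fx=3.3,fy=3.3,interpolation=cv2.INTER_CUBIC))
t=env.snapshot("top")[:,:,::-1];cv2.imwrite("pics/top7.png",cv2.resize(t[150:330,210:390],None,fx=3.3,fy=3.3,interpolation=cv2.INTER_CUBIC))
```

```text
t 16.3833 tcp [0.5666 0.0324 0.2722] yawy 114.01 z [ 0.e+00 -1.e-04 -1.e+00] w 0.0138 F [ 0.8  0.  -4.1] q [-0.06  0.43  1.73 -0.    0.98 -2.05]
tool shift cm [-0.06  0.04  0.02] rot z tool 0.008603223921568315
```

View pics/sc7.png

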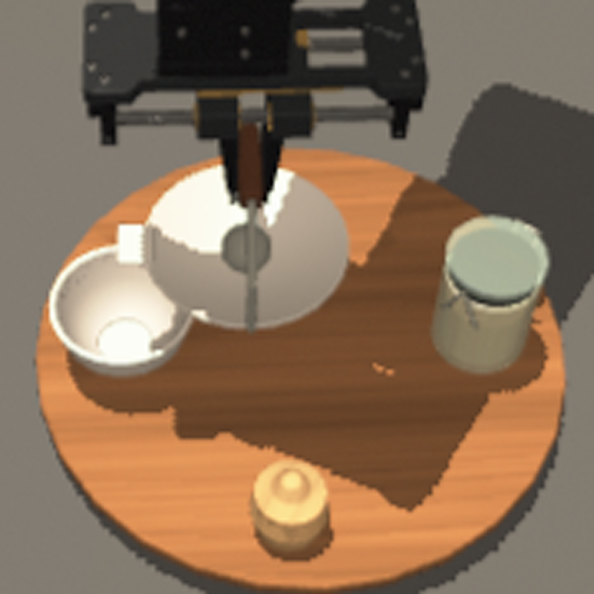

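View pics/top7.png

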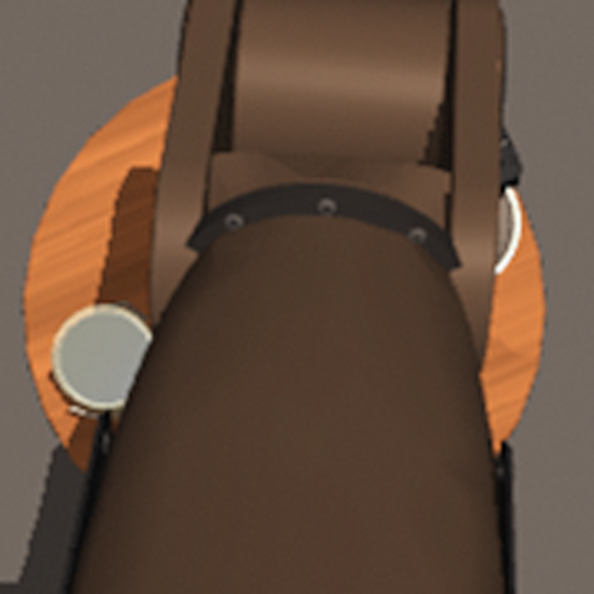

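Run:
```python
from st import *
f=lambda x,y:(250+x/3.3,150+y/3.3)
lip=onz("scene",f(119,243),.142);ball=onz("scene",f(246,249),.113+.022);print("lip",lip,"ball",ball)
b=onz("scene",f(123,310),.082);print("bowl rim",b,np.linalg.norm(lip[:2]-b[:2]),np.linalg.norm(lip[:2]-[.600,-.041]))
s,M=state();c=s["position"][:2];d=lip[:2]-c;print(np.linalg.norm(d),np.degrees(np.arctan2(d[1],d[0])),"ball off",ball[:2]-c,"dish-susan",np.linalg.norm(c-[.549,.068]))
```

```text
lip [ 0.59631635 -0.03957309  0.142     ] ball [0.56559347 0.03319838 0.135     ]
bowl rim [ 0.603889   -0.03633373  0.082     ] 0.008236409479155913 0.003950359820533496
t 16.4833 tcp [0.5666 0.0324 0.2722] yawy 114.01 z [-0.e+00 -1.e-04 -1.e+00] w 0.0136 F [-0.6 -0.3 -3.9] q [-0.06  0.43  1.73 -0.    0.98 -2.05]
0.07786266762797527 -67.55450734248515 ball off [-0.00099458  0.00080743] dish-susan 0.03971578682256631
```

```bash
python3 -c "
from cell import env
print(env.finish_job())"
```

```text
the job is handed in; nothing more can be done
None
```

I gripped the dish by its wooden bar and lifted it 84 mm. I then turned it a quarter turn towards the bowl and moved it about 35 mm along the row. I handed the job in at about 16.5 s with the dish held still there at 35 N. `finish_job` gave no verdict.

My last checks, from the arm state and the scene camera:

| Check | Measured | Limit |
|---|---|---|
| Lip end to bowl centre | 4–8 mm | 36 mm |
| Lip direction off the row | about 2.5° | 15° |
| Underside above the rim | about 31 mm | 6–120 mm |
| Dish centre to turntable centre | about 40 mm | 100 mm |
| Tool tilt (dish looked level) | about 0° | 8° |
| Ball from well centre | about 1–2 mm | 14 mm |

- **Disagreement:** the two views put the bowl's centre about 6 mm apart, so the lip-to-bowl distance is a range. Both values are well inside the limit.
- **Other things:** the bowl, jar, salt pot and turntable look unmoved in the scene camera. I did not re-measure the tins, scoop or fork after the lift, but the arm did not go near them.
- **Top view:** at the end the arm hid the dish from the top camera, so the lip and ball figures come from the scene camera alone.

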